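# Show a specimen slide to the document camera

## Task

Take the specimen slide with the small notched corner (the notch marks its frosted label end) out of the wooden rack and show its label to the class under the document camera. Finish while still holding the slide in the gripper, level with the label face up, the frosted label about 10 cm above the middle of the white stage, the frosted end pointing towards the camera's post, and the fingers clear of the frosted end. Leave the plain plate in its groove and do not disturb the flask or the two bottles.

Things in the scene. Friction and masses are not known exactly. Their poses are not given: they have to be found in the camera images.
- slide: Clear resin specimen slide with a leaf inside, 100 x 8 x 40 mm (length x, thickness y, width z), 40 g, loose, standing on a long edge in a rack groove. Origin: middle of that edge's underside. x: to the frosted end; y: out of the label face; z: up at the start. It also stands by itself on its long edge on a flat surface; a push on a face near the upper edge tips it over flat.
- slide_label (a point): centre of the frosted label: a white matt panel, only on the slide's +y face, over the last 30 mm at the frosted end; 36 mm from the slide's middle. Axes as slide
- slide_notch (a point): the small notch: an 8 x 8 mm piece missing from one corner of the slide, through its thickness, at the frosted end (+x) on the edge that is up at the start (+z). With the slide lying label up and its frosted end pointing away from you, the notch is at the far right corner; it would be at the far left if the label were down. Axes as slide
- slide_clear_end (a point): middle of the slide's clear end face, 50 mm from its middle, opposite the frosted end; axes as slide
- rack: Fixed wooden rack 90 x 110 x 30 mm (x, y, z), turned any way round; origin: centre of its underside. Two grooves along x, at y = -30 and +30 mm, 11 mm wide, 15 mm deep (floor 15 mm above the table). One holds the slide, one the plain plate; both stand 25 mm out of the rack with 52 mm between them, so do not open the gripper wide there.
- plain_plate: Clear resin plate of the same 100 x 8 x 40 mm without notch or frosted label, loose, standing in the other groove. Origin and axes as the slide's. Leave it there.
- doccam: Fixed document camera. Base plate 270 x 190 mm, 12 mm high, with a white stage; origin: centre of its underside; x towards the camera's post, a 14 mm gooseneck at x = 165 to 190 mm rising from a 30 mm high foot to a camera head 38 mm across at x = 125 to 180 mm, 255 to 315 mm above the table.
- stage_mid (a point): middle of the white stage, on its top surface, 12 mm above the table; axes as doccam. Four black corner marks frame it.
- board: Fixed white board 170 x 160 x 4 mm lying on the table between the rack and the document camera: free, clean room to set the slide down and take it anew. Origin: centre of its underside.
- flask: Loose glass conical flask, 70 mm across, 102 mm high, beyond the board; origin at its foot. Leave it alone.
- wash_bottle: Loose white squeeze bottle with a green cap and bent spout, 64 mm across, 160 mm high, off to one side; origin at its foot. Leave it alone.
- pump_bottle: Loose white pump bottle with a black pump, 68 mm across, 154 mm high, off to the other side; origin at its foot. Leave it alone.
Not all that is in view belongs to the job. Leave any blue, red or turquoise look-alike of the slide alone.

How it is judged:
At the end, for the whole second after the job is handed in: Slide held still in the fingers, label up within 15 deg of level; label centre 60-150 mm above the stage, within 35 mm of its middle; frosted end to the post within 23 deg; grasp over 25 mm from label centre; plain plate, flask, bottles moved under 20 mm (contact force between the fingers and slide above 0.5 N and angle between slide's own y axis and vertical below 0.27 rad and y of doccam in the frame of slide below -0.03 m and z of slide_label in the frame of stage_mid between 0.06 and 0.15 m and horizontal distance between slide_label and stage_mid below 0.035 m and angle between the x axis of slide and the x axis of doccam, either way round below 0.4 rad and x of slide_clear_end in the frame of stage_mid below -0.03 m and distance between the grasp point and slide_label above 0.025 m and linear speed of slide below 0.03 m/s and distance of each of plain_plate, flask, wash_bottle, pump_bottle from where it was at the start of the episode below 0.02 m); the arm keeps its last pose, push and grip.
It fails at once if the plain plate, the flask or a bottle is disturbed (moved over 25 mm) (distance of any of plain_plate, flask, wash_bottle, pump_bottle from where it was at the start of the episode above 0.025 m).
It also fails if it takes over 64 s, if anything falls off the work surface, if the arm or the gripper's body presses on something with over 40 N, if the wrist force passes 120 N, or if a joint passes its speed limit or range.

## Robot

A 6-joint arm with a two-finger parallel gripper is mounted at the origin on the work surface. World frame = base frame: x ahead of the robot, y to its left, z up, the work surface at z = 0. Lengths are in m, angles in rad, forces in N, time in s.
With the tool pointing down it reaches from about 0.425 to 0.925 m from the base axis. Payload 12.5 kg.
Tool frame: the origin (TCP) lies on the centre line of the jaws, within the pads' length; the fingertips stand 25 mm ahead of it and the grasp point (between the pads) lies 6 mm ahead of it; z points along the fingers, y is the line along which they close (so a half turn about z gives the same grasp; the last joint's range is limited). The gripper opens to 85 mm and grips with 20 to 120 N. Pads are 22 mm wide; open, the fingers measure 114 mm over their backs; the gripper's body (76 mm by 85 mm) begins 54 mm behind the grasp point. The pads swing forward as they close: fully open they stand 13 mm farther back than shut.
Start: joints at [1.021, 0.491, 1.559, -0, 1.092, -0.106], TCP at [0.268, 0.564, 0.256] pointing down, gripper open.
Joint ranges: [-3.1, 3.1], [-0.84, 2.19], [0.05, 2.79], [-1.13, 4.28], [0.06, 2.93], [-2.69, 2.69]. Speed limits (rad/s): [2.22, 2.22, 2.79, 3.14, 3.14, 3.14].

## Interface

Orientations are given as [roll, pitch, yaw] about the fixed x, y, z axes, in that order (R = Rz(yaw) Ry(pitch) Rx(roll)).
In Python, from station import bot, viewer, nets gives the robot as it stands. The module is installed in compiled form; this text tells all that it offers.
- The arm moves only by the tool carry_out, never from a script. Its argument "plan" is a list of rows, each a list of 7 numbers: the closure, from -1 (fully open) to 1 (shut), then the shift along the tool's x, y, z in mm, then the turn, a rotation vector about the tool's x, y, z in rad. In form: [[hand, tx, ty, tz, rx, ry, rz], ...]. A call has 1 to 5 rows; each row is the pose to reach, as a shift and turn from the pose commanded when the call began, along the tool's axes at that moment; what a row does not reach only later rows make up. A row lasts 1/12 s, in which the tool goes at most 41.7 mm and 7.16 degrees, less where a joint would pass 70% of its speed; a pose out of reach is approached as far as the arm can. A call with a gripper value outside its range is refused whole. The fingers move at their own pace and stop on an object; "newtons" is the grip in N (left out, the last holds). Time passes only in rows, so rows that repeat a pose let the fingers close. It gives the time, the measured TCP pose, the force, the opening and the grip force at its end, in the units of the state.
- bot.get_state(): the state, without advancing time (a new reading comes with each control period).
- viewer.capture(name): name is "side" or "top" or "wrist"; returns a dict with "color" (420x560x3 uint8, red, green, blue), "mtx" (3x3 intrinsics, pixels), "world_from_camera" (4x4, takes a point from camera to world coordinates); the wrist camera has in their place "T_tool_cam" (4x4, takes a point from camera to tool coordinates, whose origin is the TCP and whose axes are the flange's). Camera axes: x right, y up, looking along -z (the intrinsics and any distortion apply to the point x, -y, -z); pixel columns grow to the right and rows downward; lengths in m; the calibration is good to about 2 mm. A picture is of the moment at which its call begins: read the wrist's pose just before it. There is no depth.
- bot.hand_in(): hands the job in; it is judged then, once.
Trained networks look in a picture, given as the dict that the camera call returned (one of the last four; its "shot" number tells which), for a name from the list of things; names that differ only in an ending like _2 or _b are one class to them, and where a whole thing is asked for, a point or a joint stands for the part that bears it (a point fixed in the world has none). Each returns a list of dicts, best first, with "confidence" (0 to 1); they miss things now and then, are a little off and sometimes report something else, mostly with a low value. They report only what shows in the picture. A call takes as long as a camera call. They do not tell look-alikes from the thing itself.
- nets.regions_of(thing, picture): "region" (420x560 bool, what is visible of it) and "extent" ([left, top, width, height] in pixels, round what is visible of it).
The state is a dict: "clock": time; "qpos": joint angles; "dq": joint speeds; "joint_efforts": joint torques, N m; "tool_pos": TCP position; "ee_rot": TCP orientation; "contact_force": force on the tool from outside, world axes, zero at the start; "moment": the same for the moment, N m; "grip_width": finger opening in m; "gripper_force": force on a finger pad.
Only numpy, scipy, OpenCV 4.12 (cv2) and the standard library are available. Lean on these libraries where they do the work, as an engineer would, in place of code of your own. Each camera call takes 0.05 s, during which the arm holds its last target. There are 200 camera calls.

## Working session

There is one attempt and no reset: what is moved stays moved. The work goes in short steps, Python scripts to look and compute and a tool call to move; the robot and the scene stay as the last step left them, time stands still between calls to the robot, and variables do not carry over. Pictures are saved under pics/ and viewed, at most 10 in all, crops included, and the job is handed in when it is done.

Besides the shell and the picture viewer there is one more tool, called after "Request:" as name(argument=value, ...), one argument or row to a line, values as JSON. carry_out: Moves the arm, as the interface text tells. Its arguments: {"type":"object","properties":{"plan":{"type":"array","items":{"type":"array","items":{"type":"number"}}},"newtons":{"type":"number"}},"required":["plan"]}

```bash
mkdir -p pics; python3 - <<'E'
from station import bot,viewer,nets
import cv2,numpy as np
print(bot.get_state())
for n in ("side","top"):
    p=viewer.capture(n); cv2.imwrite(f"pics/{n}0.png",p["color"][:,:,::-1]); print(n,p["mtx"].tolist(),np.round(p["world_from_camera"],4).tolist(),[k for k in p])
    for t in ("slide","slide_label","plain_plate","rack","doccam","board","flask"):
        for r in nets.regions_of(t,p)[:3]: print(t,round(r["confidence"],2),r["extent"],np.round(np.argwhere(r["region"]).mean(0)[::-1],1))
E
```

```text
{'clock': 0.0, 'qpos': array([ 1.02139012e+00,  4.91548479e-01,  1.55947147e+00, -2.90605540e-05,
        1.09168323e+00, -1.05595295e-01]), 'dq': array([-0.0007004 , -0.00074008,  0.00030282, -0.00144458,  0.00036535,
        0.0002786 ]), 'joint_efforts': array([ 1.44684058e-03, -6.18471980e+01, -2.61586118e+01, -7.87310091e-05,
        4.17128686e-03,  1.76407292e-05]), 'tool_pos': array([0.26823961, 0.5642836 , 0.25572702]), 'ee_rot': array([-3.14048560e+00, -9.14182502e-05,  2.69779510e+00]), 'contact_force': array([-0.22975888,  0.21890333, -0.84678946]), 'moment': array([ 0.01295191, -0.00513781, -0.00507836]), 'gripper_force': 0.0, 'grip_width': 0.08538790262908656}
side [[383.42753220662007, 0.0, 279.2079824201657], [0.0, 383.42753220662007, 208.5318426808874], [0.0, 0.0, 1.0]] [[0.8807, 0.2831, -0.3797, 0.1375], [-0.4735, 0.5045, -0.722, -0.7954], [-0.0129, 0.8157, 0.5784, 0.7051], [0.0, 0.0, 0.0, 1.0]] ['color', 'mtx', 'world_from_camera', 'shot']
slide 0.92 [220.8, 252.3, 23.7, 39.5] [231.9 271.5]
slide 0.73 [298.4, 262.2, 36.2, 14.9] [317.1 270.8]
slide 0.7 [241.0, 292.8
[... 642 characters left out ...]
], [0.0043, 0.1706, 0.9853, 1.3278], [0.0, 0.0, 0.0, 1.0]] ['color', 'mtx', 'world_from_camera', 'shot']
slide 0.65 [354.8, 200.9, 14.4, 27.8] [361.6 217.1]
slide 0.56 [392.4, 159.9, 29.9, 21.6] [406.4 168.3]
slide 0.55 [355.0, 159.0, 11.5, 33.1] [361.6 174.5]
slide_label 0.75 [391.6, 158.7, 30.7, 22.4] [406.4 168.3]
slide_label 0.71 [357.5, 160.3, 10.6, 35.3] [361.8 175.6]
slide_label 0.58 [311.4, 262.3, 22.3, 26.6] [323.7 277.2]
plain_plate 0.65 [368.1, 210.0, 21.4, 32.7] [379.4 227.6]
rack 0.88 [348.2, 201.3, 44.1, 44.9] [367.7 223.6]
doccam 0.73 [155.3, 151.2, 84.9, 136.8] [202.  223.8]
board 0.83 [252.3, 193.5, 57.2, 53.8] [281.5 221.2]
flask 0.9 [263.6, 126.1, 19.6, 31.0] [271.9 144.1]
```

```bash
python3 - <<'E'
import cv2
a=cv2.imread("pics/top0.png");cv2.imwrite("pics/top0c.png",cv2.resize(a[110:310,150:430],None,fx=2.85,fy=2.85,interpolation=cv2.INTER_CUBIC)[:600])
a=cv2.imread("pics/side0.png");cv2.imwrite("pics/side0c.png",cv2.resize(a[90:340,170:430],None,fx=2.4,fy=2.4,interpolation=cv2.INTER_CUBIC))
E
```

```text
(no output)
```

View pics/top0c.png

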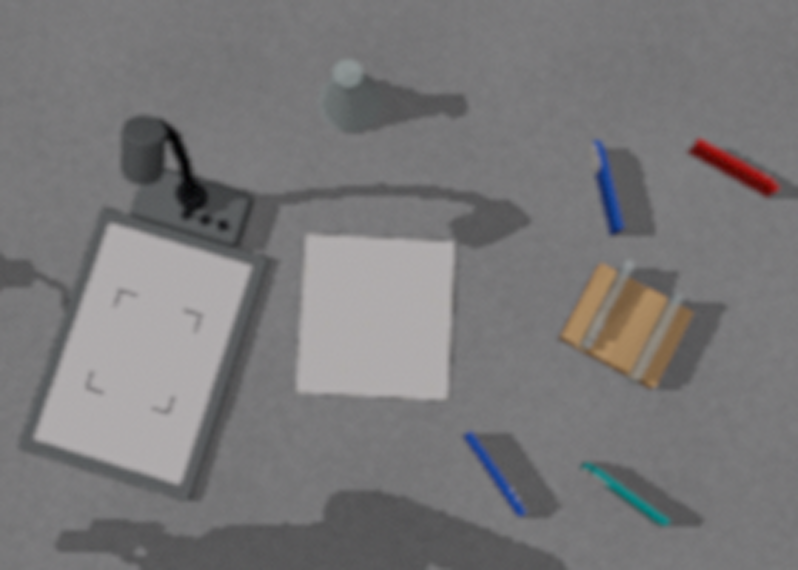

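View pics/side0c.png

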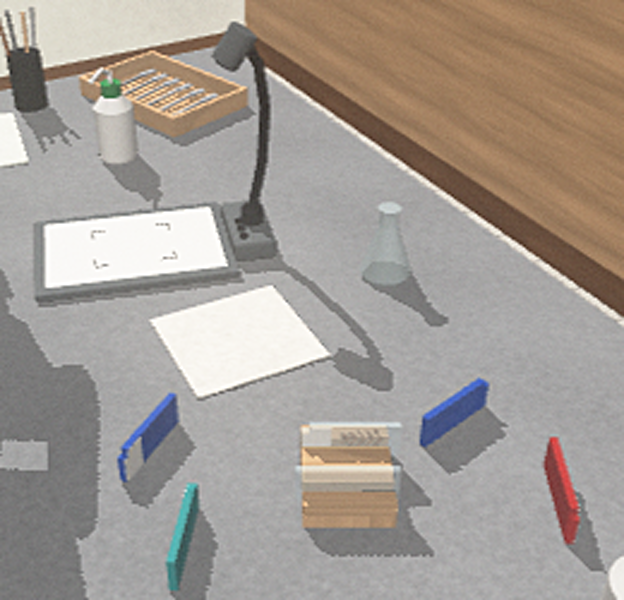

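The top view shows the rack at about full-frame px (367,223). The slide is in the left groove, next to the board, and its label end is towards the robot. In the side view the frosted panel is at crop px (318,437), the leaf at (360,437), and the plain plate is in the nearer groove.

```bash
cat > h.py <<'E'
import numpy as np, cv2
from scipy.spatial.transform import Rotation as Ro
def ray(p,uv,T=None):
    T=p["world_from_camera"] if T is None else T
    K=np.array(p["mtx"]); v=np.linalg.solve(K,[uv[0],uv[1],1.]); d=T[:3,:3]@(v*[1,-1,-1]); return T[:3,3],d
def back(p,uv,z,T=None):
    o,d=ray(p,uv,T); return o+d*(z-o[2])/d[2]
def toolT(s):
    T=np.eye(4);T[:3,:3]=Ro.from_euler("xyz",s["ee_rot"]).as_matrix();T[:3,3]=s["tool_pos"];return T
def proj(p,X,T):
    v=(np.linalg.inv(T)@np.append(X,1))[:3]*[1,-1,-1]; v=np.array(p["mtx"])@v; return v[:2]/v[2]
def move(s_pos,s_rot,g_pos,g_rot):
    A=Ro.from_euler("xyz",s_rot); B=Ro.from_euler("xyz",g_rot)
    return np.round(A.inv().apply(np.array(g_pos)-s_pos)*1000,1), np.round((A.inv()*B).as_rotvec(),3)
E
python3 - <<'E'
from h import *; from station import viewer
p=viewer.capture("top")
def c(x,y,z): return np.round(back(p,(x/2.85+150,y/2.85+110),z),3)
for n,x,y,z in [("slide lo",585,347,.055),("slide hi",628,262,.055),("plate lo",637,378,.055),("plate hi",678,296,.055),("rackTL",602,263,.03),("rackTR",692,312,.03),("rackBR",653,388,.03),("rackBL",561,338,.03),
 ("m1",115,292,.012),("m2",200,312,.012),("m3",172,412,.012),("m4",87,390,.012),("foot",190,200,.03),("head",143,150,.255),("bTL",306,235,.004),("bTR",455,240,.004),("bBR",447,399,.004),("bBL",297,391,.004),("flask",350,115,0),("blueTop",597,143,.05)]: print(n,c(x,y,z))
E
```

```text
slide lo [ 0.48  -0.213  0.055]
slide hi [ 0.568 -0.26   0.055]
plate lo [ 0.449 -0.265  0.055]
plate hi [ 0.533 -0.31   0.055]
rackTL [ 0.572 -0.237  0.03 ]
rackTR [ 0.52 -0.33  0.03]
rackBR [ 0.44  -0.287  0.03 ]
rackBL [ 0.492 -0.192  0.03 ]
m1 [0.542 0.278 0.012]
m2 [0.521 0.187 0.012]
m3 [0.416 0.214 0.012]
m4 [0.439 0.304 0.012]
foot [0.639 0.199 0.03 ]
head [0.633 0.207 0.255]
bTL [0.606 0.076 0.004]
bTR [ 0.601 -0.084  0.004]
bBR [ 0.43  -0.074  0.004]
bBL [0.438 0.084 0.004]
flask [0.742 0.03  0.   ]
blueTop [ 0.697 -0.232  0.05 ]
```

```bash
python3 - <<'E'
from h import *; from station import bot,viewer
s=bot.get_state(); p=viewer.capture("wrist"); print(np.round(p["T_tool_cam"],4).tolist(),p["mtx"][0])
W=[s["tool_pos"],(.38,.50,.38),(.5,.36,.44),(.56,.17,.44),(.56,-.03,.44),(.53,-.20,.38)]
for a,b in zip(W,W[1:]): print(move(a,s["ee_rot"],b,s["ee_rot"])[0],np.linalg.norm(np.array(b)-a))
print(toolT(s)[:3,:3].round(3))
E
```

```text
[[0.0002, 0.9531, 0.3027, 0.0785], [1.0, -0.0002, -0.0002, -0.0018], [-0.0001, 0.3027, -0.9531, -0.1178], [0.0, 0.0, 0.0, 1.0]] [357.76761061   0.         274.04183425]
[-128.5  -10.3 -123.7] 0.17864417135433006
[-168.5  -74.9  -60. ] 0.19390719429665315
[-135.8 -145.8   -0. ] 0.19924858845171275
[ -85.9 -180.6   -0. ] 0.2
[ -45.9 -166.4   60. ] 0.18275666882497066
[[-0.903  0.429  0.   ]
 [ 0.429  0.903  0.   ]
 [ 0.     0.    -1.   ]]
```

Request:
carry_out(
  plan=[
    [0.3,-128,-10,-124,0,0,0],
    [0.3,-128,-10,-124,0,0,0],
    [0.3,-128,-10,-124,0,0,0],
    [0.3,-128,-10,-124,0,0,0],
    [0.3,-128,-10,-124,0,0,0],
  ],
)

```text
clock: 1.32
tool_pos: [0.383, 0.499, 0.385]
ee_rot: [3.136, 0.003, 2.695]
contact_force: [-0.3, 1.2, 0.2]
grip_width: 0.0297
gripper_force: 0.0
```

Request:
carry_out(
  plan=[
    [0.3,-168,-75,-60,0,0,0],
    [0.3,-168,-75,-60,0,0,0],
    [0.3,-168,-75,-60,0,0,0],
    [0.3,-168,-75,-60,0,0,0],
    [0.3,-168,-75,-60,0,0,0],
  ],
)

```text
clock: 1.73
tool_pos: [0.5008, 0.3583, 0.4412]
ee_rot: [3.141, 0.001, 2.696]
contact_force: [-0.3, -0.2, 1.0]
grip_width: 0.0301
gripper_force: 0.0
```

Request:
carry_out(
  plan=[
    [0.3,-136,-146,0,0,0,0],
    [0.3,-136,-146,0,0,0,0],
    [0.3,-136,-146,0,0,0,0],
    [0.3,-136,-146,0,0,0,0],
    [0.3,-136,-146,0,0,0,0],
  ],
)

```text
clock: 2.15
tool_pos: [0.5596, 0.168, 0.4399]
ee_rot: [-3.141, -0.0, 2.697]
contact_force: [0.7, 0.8, 0.7]
grip_width: 0.03
gripper_force: 0.0
```

Request:
carry_out(
  plan=[
    [0.3,-86,-180,0,0,0,0],
    [0.3,-86,-180,0,0,0,0],
    [0.3,-86,-180,0,0,0,0],
    [0.3,-86,-180,0,0,0,0],
    [0.3,-86,-180,0,0,0,0],
  ],
)

```text
clock: 2.57
tool_pos: [0.5592, -0.0315, 0.4399]
ee_rot: [-3.141, -0.0, 2.697]
contact_force: [1.1, 0.6, -0.6]
grip_width: 0.0299
gripper_force: 0.0
```

```bash
cat >> h.py <<'E'
def log(s):
    with open("log.txt","a") as f: f.write(" ".join(map(str,[*s["qpos"],*s["tool_pos"],*s["ee_rot"]]))+"\n")
    print("t",round(s["clock"],2),"q",np.round(s["qpos"],3),"p",np.round(s["tool_pos"],4),"r",np.round(s["ee_rot"],3),"w",round(s["grip_width"],4),"gf",s["gripper_force"],"F",np.round(s["contact_force"],1))
E
python3 -c "
from h import *;from station import bot
log(bot.get_state())"
```

```text
t 2.57 q [-0.174  0.265  1.428 -0.     1.449 -1.3  ] p [ 0.5592 -0.0315  0.4399] r [-3.141 -0.     2.697] w 0.0299 gf 0.0 F [ 1.1  0.6 -0.6]
```

Request:
carry_out(
  plan=[
    [0.3,-28,-100,110,0,0,0],
    [0.3,-28,-100,110,0,0,0],
    [0.3,-28,-100,110,0,0,0],
    [0.3,-28,-100,110,0,0,0],
    [0.3,-56,-136,140,0,0,0],
  ],
)

```text
clock: 2.98
tool_pos: [0.5482, -0.1649, 0.3065]
ee_rot: [3.141, -0.001, 2.698]
contact_force: [1.1, 0.3, 0.3]
grip_width: 0.03
gripper_force: 0.0
```

Request:
carry_out(
  plan=[
    [0.3,0,-65,70,0,0,0],
    [0.3,0,-65,70,0,0,0],
    [0.3,0,-65,70,0,0,0],
    [0.3,0,-65,70,0,0,0],
    [0.3,0,-65,70,0,0,0],
  ],
)

```text
clock: 3.4
tool_pos: [0.522, -0.2239, 0.2377]
ee_rot: [3.141, -0.0, 2.697]
contact_force: [0.4, -0.2, -0.4]
grip_width: 0.0298
gripper_force: 0.0
```

```bash
python3 - <<'E'
from h import *;from station import bot,viewer,nets
s=bot.get_state();log(s)
p=viewer.capture("wrist"); T=toolT(s)@p["T_tool_cam"]
np.savez("w1.npz",T=T,mtx=p["mtx"])
cv2.imwrite("pics/w1.png",p["color"][:,:,::-1])
for t in ("slide","slide_label","plain_plate","rack"):
    for r in nets.regions_of(t,p)[:2]: print(t,round(r["confidence"],2),r["extent"],np.round(np.argwhere(r["region"]).mean(0)[::-1],1),cv2.minAreaRect(np.argwhere(r["region"])[:,::-1].astype(np.float32)))
E
```

```text
t 3.4 q [-0.522  0.43   1.723  0.     0.988 -1.648] p [ 0.522  -0.2239  0.2377] r [ 3.141 -0.     2.697] w 0.0298 gf 0.0 F [ 0.4 -0.2 -0.4]
slide 0.94 [94.9, 0.4, 113.2, 23.1] [163.1   8.1] ((150.23077392578125, 2.8461532592773438), (113.35511016845703, 20.003843307495117), 11.309932708740234)
slide 0.88 [255.1, 146.8, 12.5, 114.6] [260.6 199.6] ((260.0876770019531, 203.42153930664062), (10.53930377960205, 115.21122741699219), 3.1798300743103027)
slide_label 0.88 [278.3, 264.4, 33.5, 57.1] [293.9 289.3] ((295.8531494140625, 291.4591064453125), (58.471256256103516, 17.986467361450195), 52.4314079284668)
slide_label 0.85 [94.9, 0.0, 111.6, 25.9] [163.6   8.2] ((151.11550903320312, 3.030172348022461), (113.15813446044922, 20.197349548339844), 11.458751678466797)
plain_plate 0.67 [184.5, 136.1, 21.0, 115.4] [195.  191.5] ((195.0, 192.5), (117.0, 18.0), 90.0)
rack 0.95 [169.9, 138.7, 125.3, 104.1] [232.7 189.6] ((228.26153564453125, 189.7923126220703), (121.53482818603516, 97.29442596435547), 3.1798300743103027)
```

View pics/w1.png

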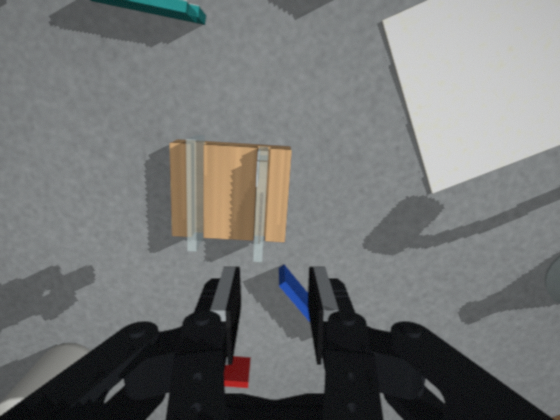

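The wrist view shows the slide running from px (264,147), the frosted and notched end, to px (258,262), the clear end. The plain plate is on the left at column 192, and the fingers are at the bottom.

```bash
python3 - <<'E'
from h import *
p=dict(np.load("w1.npz"));T=p["T"]
B=lambda u,v,z:back(p,(u,v),z,T)
f,c=B(264,147,.055),B(258,262,.055);print(f.round(4),c.round(4),np.linalg.norm(f-c),((f+c)/2).round(4),np.degrees(np.arctan2(*(f-c)[1::-1])))
f2,c2=B(192,139,.055),B(192.5,251,.055);print(f2.round(4),c2.round(4),np.linalg.norm(f2-c2),np.degrees(np.arctan2(*(f2-c2)[1::-1])))
k=[B(*q,.03) for q in [(171,142),(291,149),(285,242),(170,236)]];print(np.round(k,4).tolist(),np.mean(k,0).round(4))
d=k[0]-k[3];e=k[1]-k[2];print(np.degrees([np.arctan2(d[1],d[0]),np.arctan2(e[1],e[0])]))
E
```

```text
[ 0.479  -0.2145  0.055 ] [ 0.5706 -0.2652  0.055 ] 0.10471060967413363 [ 0.5248 -0.2398  0.055 ] 151.03138409442084
[ 0.4476 -0.2653  0.055 ] [ 0.5351 -0.3141  0.055 ] 0.10029314246908297 150.826603453756
[[0.4416, -0.2897, 0.03], [0.4934, -0.1952, 0.03], [0.5728, -0.238, 0.03], [0.519, -0.3363, 0.03]] [ 0.5067 -0.2648  0.03  ]
[148.94268584 151.62898595]
```

```bash
python3 - <<'E'
from h import *;from station import bot
s=bot.get_state();print(move(s["tool_pos"],s["ee_rot"],(.5449,-.2511,.125),(np.pi,0,2.635)))
E
```

```text
(array([-32.1, -15.5, 113.7]), array([0.   , 0.002, 0.064]))
```

Request:
carry_out(
  plan=[
    [0.3,-32,-15,113,0,0,0.062],
    [0.3,-32,-15,113,0,0,0.062],
    [0.3,-32,-15,113,0,0,0.062],
    [0.3,-32,-15,113,0,0,0.062],
    [0.3,-32,-15,113,0,0,0.062],
  ],
)

```text
clock: 4.07
tool_pos: [0.5441, -0.2509, 0.1239]
ee_rot: [3.141, -0.002, 2.636]
contact_force: [-0.0, 0.0, 1.0]
grip_width: 0.0298
gripper_force: 0.0
```

```bash
python3 - <<'E'
from h import *;from station import bot,viewer,nets
s=bot.get_state();log(s)
p=viewer.capture("wrist"); T=toolT(s)@p["T_tool_cam"]
np.savez("w2.npz",T=T,mtx=p["mtx"])
cv2.imwrite("pics/w2.png",p["color"][:,:,::-1])
E
```

```text
t 4.07 q [-0.542  0.613  1.748  0.     0.782 -1.608] p [ 0.5441 -0.2509  0.1239] r [ 3.141e+00 -2.000e-03  2.636e+00] w 0.0298 gf 0.0 F [-0.  0.  1.]
```

View pics/w2.png

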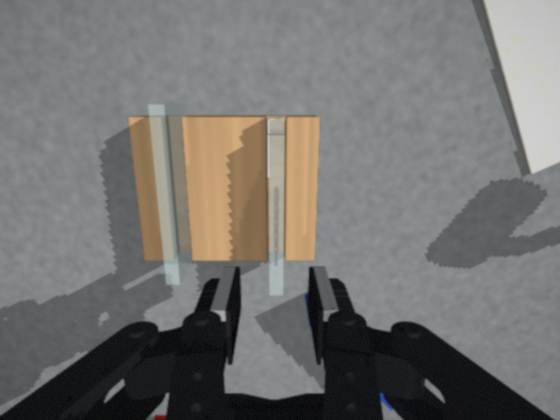

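The slide sits between the fingers. Its top edge runs from px (277,118), the notched end, to (276,293), the clear end.

```bash
python3 - <<'E'
from h import *;from station import bot
s=bot.get_state();p=dict(np.load("w2.npz"));T=p["T"];W=toolT(s)
for uv in [(277,119),(276.5,292),(156,105),(172.5,283)]:
    X=back(p,uv,.055,T);print(X.round(4),(np.linalg.inv(W)@np.append(X,1))[:3].round(4))
E
```

```text
[ 0.4824 -0.2171  0.055 ] [ 0.0709 -0.0004  0.0706]
[ 0.5682 -0.2646  0.055 ] [-0.0273 -0.0004  0.0706]
[ 0.4472 -0.2667  0.055 ] [ 0.0776 -0.0608  0.0705]
[ 0.5337 -0.3147  0.055 ] [-0.0214 -0.061   0.0706]
```

Request:
carry_out(
  plan=[
    [0.3,-3,0,40,0,0,0],
    [0.3,-3,0,63,0,0,0],
    [0.3,-3,0,63,0,0,0],
    [1,-3,0,63,0,0,0],
    [1,-3,0,63,0,0,0],
  ],
  newtons=50,
)

```text
clock: 4.53
tool_pos: [0.5477, -0.2531, 0.0642]
ee_rot: [-3.142, 0.003, 2.636]
contact_force: [1.1, -0.0, 0.3]
grip_width: 0.007
gripper_force: 37.0
```

Request:
carry_out(
  plan=[
    [1,0,0,0,0,0,0],
    [1,0,0,0,0,0,0],
    [1,0,0,0,0,0,0],
    [1,0,0,0,0,0,0],
  ],
)

```text
clock: 4.87
tool_pos: [0.5477, -0.2532, 0.0641]
ee_rot: [3.141, 0.004, 2.636]
contact_force: [-1.2, 0.8, 9.5]
grip_width: 0.0067
gripper_force: 54.5
```

```bash
python3 - <<'E'
from h import *;from station import bot
log(bot.get_state())
E
```

```text
t 4.87 q [-0.543  0.703  1.774  0.     0.661 -1.608] p [ 0.5477 -0.2532  0.0641] r [3.141 0.004 2.636] w 0.0067 gf 54.54388976097107 F [-1.2  0.8  9.5]
```

Request:
carry_out(
  plan=[
    [1,0,0,-20,0,0,0],
    [1,0,0,-50,0,0,0],
    [1,0,0,-90,0,0,0],
    [1,0,0,-130,0,0,0],
    [1,0,0,-170,0,0,0],
  ],
)

```text
clock: 5.28
tool_pos: [0.5464, -0.2527, 0.2349]
ee_rot: [3.142, 0.002, 2.636]
contact_force: [0.8, -0.2, -1.1]
grip_width: 0.0066
gripper_force: 53.1
```

Request:
carry_out(
  plan=[
    [1,0,40,-20,0,0,0],
    [1,0,80,-40,0,0,0],
    [1,0,110,-60,0,0,0],
    [1,0,140,-80,0,0,0],
    [1,0,140,-80,0,0,0],
  ],
)

```text
clock: 5.7
tool_pos: [0.6169, -0.1263, 0.3175]
ee_rot: [3.139, 0.008, 2.639]
contact_force: [0.7, -0.8, -0.3]
grip_width: 0.0067
gripper_force: 53.2
```

```bash
python3 - <<'E'
from h import *;from station import bot,viewer
from scipy.optimize import least_squares
log(bot.get_state())
p=viewer.capture("side");cv2.imwrite("pics/s1.png",cv2.resize(p["color"][60:340,140:480,::-1],None,fx=2.1,fy=2.1))
D=np.loadtxt("log.txt");D=np.vstack([[1.02139,.491548,1.559471,0,1.091683,-.105595,.26824,.564284,.255727,-3.14,0,2.698],D])
q=D[:,:6];r=np.sqrt(D[:,6]**2+D[:,7]**2)
a=q[:,1];b=a+q[:,2];c=b+q[:,4]
print(np.round(np.c_[q[:,1:5],r,D[:,8]],4))
def f(v):
    d,a1,L2,L4,e4,H=v
    X=a1+L2*np.sin(a)+L4*np.sin(b)+e4*np.cos(b);Z=H+L2*np.cos(a)+L4*np.cos(b)-e4*np.sin(b)
    return np.r_[np.hypot(X,d)-r,Z-D[:,8],(q[:,0]+np.arcsin(d/r)-np.arctan2(D[:,7],D[:,6]))*.5]
o=least_squares(f,[.066,.05,.6,.4,0,.0]);print(o.x.round(4),np.abs(o.fun).max(),np.linalg.svd(o.jac)[1])
E
```

```text
t 5.7 q [-3.070e-01  4.430e-01  1.471e+00  1.000e-03  1.218e+00 -1.376e+00] p [ 0.6169 -0.1263  0.3175] r [3.139 0.008 2.639] w 0.0067 gf 53.18703353404999 F [ 0.7 -0.8 -0.3]
[[ 4.9150e-01  1.5595e+00  0.0000e+00  1.0917e+00  6.2480e-01  2.5570e-01]
 [ 2.6490e-01  1.4282e+00 -1.0000e-04  1.4489e+00  5.6010e-01  4.3990e-01]
 [ 4.3020e-01  1.7233e+00  5.0000e-04  9.8830e-01  5.6800e-01  2.3770e-01]
 [ 6.1310e-01  1.7485e+00  2.0000e-04  7.8250e-01  5.9910e-01  1.2390e-01]
 [ 7.0290e-01  1.7741e+00  4.0000e-04  6.6070e-01  6.0340e-01  6.4100e-02]
 [ 4.4340e-01  1.4710e+00  1.2000e-03  1.2184e+00  6.2970e-01  3.1750e-01]]
[ 0.066  -0.0019  0.5965  0.4114  0.0483 -0.0374] 0.0011861723148077763 [4.2140109  3.43095638 2.05987731 0.45307766 0.4504445  0.08800855]
```

View pics/s1.png

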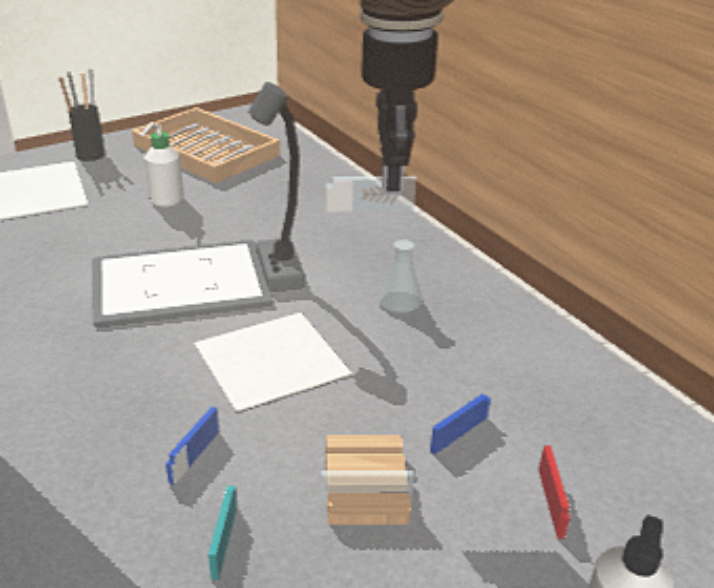

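The slide is held at crop px (370,193), with its frosted end at left (340,195). The plain plate is still in its groove. Next I check whether the horizontal final pose is reachable.

```bash
cat > kin.py <<'E'
import numpy as np
from scipy.spatial.transform import Rotation as Ro
from scipy.optimize import least_squares
lo=np.array([-3.1,-.84,.05,-1.13,.06,-2.69])+.03;hi=np.array([3.1,2.19,2.79,4.28,2.93,2.69])-.03
P0=dict(d=.066,a1=-.0019,L2=.5965,L4=.4114,e4=.0483,H=-.0374,L6=.3,s4=1)
def fk(q,P):
    R1=Ro.from_euler("z",q[0]);Rb=R1*Ro.from_euler("y",q[1]+q[2])
    R=Rb*Ro.from_euler("z",P["s4"]*q[3])*Ro.from_euler("y",q[4])*Ro.from_euler("z",q[5]+np.pi/2)
    p=R1.apply([P["a1"],P["d"],P["H"]+P["L6"]])+(R1*Ro.from_euler("y",q[1])).apply([0,0,P["L2"]])+Rb.apply([P["e4"],0,P["L4"]])+R.apply([0,0,P["L6"]])
    return p,R
def ik(p,R,P,n=30,seed=0):
    best=[];rng=np.random.default_rng(seed)
    for k in range(n):
        f=lambda q:(lambda x:np.r_[(x[0]-p)*5,(R.inv()*x[1]).as_rotvec()])(fk(q,P))
        o=least_squares(f,rng.uniform(lo,hi),bounds=(lo,hi));best.append((np.linalg.norm(o.fun),o.x))
    return min(best,key=lambda t:t[0])
def goal(yaw,z,mid=(.4795,.246),g=-22,sz=.018):
    # slide x at yaw, label up; tool x=slide x, y=down ; g: grasp along slide x from middle
    x=np.array([np.cos(yaw),np.sin(yaw),0]);zt=np.array([-np.sin(yaw),np.cos(yaw),0]);y=np.array([0,0,-1.])
    R=Ro.from_matrix(np.c_[x,y,zt])
    # label at tool coords: (36-g)mm along x, ~0 y, tool z of slide middle
    return np.array([*mid,z])-R.apply([(36-g)/1000,0,sz+.008]),R
E
python3 - <<'E'
from kin import *
for s4 in (1,-1):
  for L6 in (.25,.32,.4):
    for yaw in (-14,6):
      P=dict(P0,s4=s4,L6=L6);p,R=goal(np.radians(yaw),.13)
      e,q=ik(p,R,P,12);print(s4,L6,yaw,p.round(3),round(e,3),q.round(2))
E
```

```text
1 0.25 -14 [0.417 0.235 0.13 ] 0.0 [-0.21  1.05  2.39  1.61  1.58 -0.29]
1 0.25 6 [0.425 0.214 0.13 ] 0.0 [-0.22  0.99  2.16  1.24  1.57 -0.  ]
1 0.32 -14 [0.417 0.235 0.13 ] 0.0 [-0.41  1.23  2.35  1.42  1.5  -0.43]
1 0.32 6 [0.425 0.214 0.13 ] 0.0 [-0.36  1.13  2.07  1.1   1.54 -0.05]
1 0.4 -14 [0.417 0.235 0.13 ] 0.0 [-0.63  1.39  2.24  1.22  1.39 -0.46]
1 0.4 6 [0.425 0.214 0.13 ] 0.0 [-0.51  1.27  1.93  0.96  1.54 -0.05]
-1 0.25 -14 [0.417 0.235 0.13 ] 0.33 [-0.06  1.04  2.54  4.25  1.65 -0.41]
-1 0.25 6 [0.425 0.214 0.13 ] 0.16 [-0.23  0.98  2.08 -1.1   1.6   0.07]
-1 0.32 -14 [0.417 0.235 0.13 ] 0.34 [-0.44  1.18  2.15 -1.1   1.54 -0.18]
-1 0.32 6 [0.425 0.214 0.13 ] 0.003 [-0.36  1.13  2.07 -1.1   1.55 -0.05]
-1 0.4 -14 [0.417 0.235 0.13 ] 0.135 [-0.63  1.37  2.14 -1.1   1.44 -0.33]
-1 0.4 6 [0.425 0.214 0.13 ] 0.0 [-0.51  1.27  1.93 -0.96  1.54 -0.05]
```

```bash
python3 - <<'E'
from kin import *;from h import move
from station import bot
s=bot.get_state();q=s["qpos"];R0=Ro.from_euler("xyz",s["ee_rot"]);print((fk(q,P0)[1].inv()*R0).as_rotvec())
R=fk(q+[0,0,0,.5,0.15,0],P0)[1];print((R0.inv()*R).as_rotvec().round(3))
E
```

```text
[-4.30692537e-16 -1.42780956e-16  5.66306641e-17]
[-0.444  0.236  0.138]
```

Request:
carry_out(
  plan=[
    [1,0,0,0,-0.089,0.047,0.028],
    [1,0,0,0,-0.178,0.094,0.055],
    [1,0,0,0,-0.266,0.142,0.083],
    [1,0,0,0,-0.355,0.189,0.11],
    [1,0,0,0,-0.444,0.236,0.138],
  ],
)

```text
clock: 6.17
tool_pos: [0.614, -0.1313, 0.3122]
ee_rot: [2.701, -0.259, 2.551]
contact_force: [-0.9, -1.1, -0.7]
grip_width: 0.007
gripper_force: 53.1
```

```bash
python3 - <<'E'
from kin import *;from h import log
from station import bot
s=bot.get_state();log(s);q=s["qpos"]
D=np.loadtxt("log.txt")
def f(v,s4):
    P=dict(zip(["d","a1","L2","L4","e4","H","L6"],v),s4=s4)
    return np.concatenate([np.r_[fk(r[:6],P)[0]-r[6:9],.3*(fk(r[:6],P)[1].inv()*Ro.from_euler("xyz",r[9:])).as_rotvec()] for r in D])
for s4 in (1,-1):
    o=least_squares(f,[.066,0,.6,.41,.05,-.04,.3],args=(s4,));print(s4,o.x.round(4),np.abs(o.fun).max());print(o.fun[-6:].round(4))
E
```

```text
t 6.17 q [-0.484  0.505  1.458  0.472  1.407 -1.538] p [ 0.614  -0.1313  0.3122] r [ 2.701 -0.259  2.551] w 0.007 gf 53.139002323150635 F [-0.9 -1.1 -0.7]
1 [ 0.0659  0.      0.5868  0.411   0.0431 -0.0335  0.2302] 1.9808461815262746e-10
[ 0.  0. -0. -0. -0. -0.]
-1 [ 0.0704  0.0695  0.2194  0.4016 -0.1623  0.1192 -0.1697] 0.2793826642128122
[ 0.021  -0.0366 -0.0257 -0.2794  0.0091  0.0461]
```

```bash
cat > plan.py <<'E'
from kin import *
from station import bot
P=dict(d=.0659,a1=0,L2=.5868,L4=.411,e4=.0431,H=-.0335,L6=.2302,s4=1)
def plan(q0,q1,step=.105):
    n=100;qs=[q0+(q1-q0)*t for t in np.linspace(0,1,n+1)];F=[fk(q,P) for q in qs]
    a=np.r_[0,np.cumsum([max((F[i][1].inv()*F[i+1][1]).magnitude()/step,np.linalg.norm(F[i+1][0]-F[i][0])/.036) for i in range(n)])]
    N=int(np.ceil(a[-1]));return [q0+(q1-q0)*np.interp(a[-1]*k/N,a,np.linspace(0,1,n+1)) for k in range(N+1)]
def show(Q):
    for k,q in enumerate(Q):
        if k%5==0: base=fk(q,P);
        if k%5==0: print("--- tcp",base[0].round(3),"wrist",(base[0]-base[1].apply([0,0,P["L6"]])).round(3),"frost",(base[0]+base[1].apply([.075,0,.029])).round(3),"clear",(base[0]+base[1].apply([-.025,0,.04])).round(3),q.round(2))
        if k+1<len(Q):
            p,R=fk(Q[k+1],P);t=base[1].inv().apply(p-base[0])*1000;r=(base[1].inv()*R).as_rotvec()
            print([1,*[int(x) for x in t.round()],*[float(x) for x in r.round(3)]])
E
python3 - <<'E'
from plan import *
q0=bot.get_state()["qpos"]
p,R=goal(np.radians(-14.3),.122,g=-25,sz=.021);e,qg=ik(p,R,P);print(e,qg.round(3))
p2=p-R.apply([0,0,.13]);e,qv=ik(p2+[0,0,.12],R,P);print(e,qv.round(3),(p2+[0,0,.12]).round(3))
print("direct");show(plan(q0,qg))
print("via");show(plan(q0,qv))
E
```

```text
1.2632265404448233e-15 [-0.158  1.011  2.389  1.659  1.594 -0.258]
7.90914063095677e-16 [-0.536  0.677  2.432  1.284  1.58   0.032] [0.381 0.107 0.242]
direct
--- tcp [ 0.614 -0.131  0.312] wrist [ 0.604 -0.243  0.513] frost [ 0.555 -0.077  0.306] clear [ 0.636 -0.125  0.271] [-0.48  0.5   1.46  0.47  1.41 -1.54]
[1, 11, 5, 26, -0.035, 0.065, 0.073]
[1, 23, 9, 51, -0.065, 0.13, 0.148]
[1, 36, 14, 74, -0.091, 0.195, 0.225]
[1, 49, 18, 96, -0.113, 0.26, 0.303]
[1, 62, 22, 116, -0.131, 0.325, 0.382]
--- tcp [ 0.582 -0.027  0.236] wrist [ 0.6   -0.196  0.391] frost [0.542 0.036 0.266] clear [ 0.592 -0.011  0.193] [-0.42  0.6   1.64  0.7   1.44 -1.29]
[1, 7, -3, 22, -0.015, 0.062, 0.082]
[1, 15, -6, 43, -0.028, 0.122, 0.166]
[1, 23, -8, 63, -0.037, 0.181, 0.25]
[1, 31, -11, 82, -0.044, 0.239, 0.337]
[1, 39, -14, 99, -0.048, 0.295, 0.424]
--- tcp [0.542 0.062 0.19 ] wrist [ 0.57  -0.144  0.289] frost [0.532 0.12  0.246] clear [0.539 0.087 0.151] [-0.36  0.7   1.81  0.92  1.48 -1.05]
[1, 1, -6, 18, -0.003, 0.053, 0.089]
[1, 3, -12, 35, -0.005, 0.104, 0.18]
[1, 5, -18, 50, -0.006, 0.153, 0.2
[... 2202 characters left out ...]
 -17, 16, 0.016, 0.082, 0.188]
[1, -2, -26, 24, 0.026, 0.121, 0.283]
[1, -2, -34, 31, 0.038, 0.16, 0.377]
[1, -2, -42, 37, 0.051, 0.199, 0.472]
--- tcp [0.426 0.065 0.224] wrist [ 0.412 -0.161  0.266] frost [0.487 0.098 0.264] clear [0.408 0.102 0.202] [-0.52  0.63  2.18  1.08  1.54 -0.37]
[1, -4, -7, 6, 0.014, 0.037, 0.095]
[1, -8, -14, 12, 0.028, 0.073, 0.191]
[1, -12, -21, 17, 0.044, 0.108, 0.286]
[1, -15, -28, 22, 0.06, 0.142, 0.382]
[1, -18, -35, 27, 0.078, 0.175, 0.478]
--- tcp [0.393 0.097 0.236] wrist [ 0.349 -0.129  0.246] frost [0.471 0.112 0.249] clear [0.376 0.14  0.229] [-0.53  0.66  2.36  1.23  1.57 -0.08]
[1, -6, -4, 4, 0.018, 0.032, 0.096]
[1, -12, -9, 8, 0.036, 0.064, 0.192]
```

Request:
carry_out(
  plan=[
    [1,11,5,26,-0.035,0.065,0.073],
    [1,23,9,51,-0.065,0.13,0.148],
    [1,36,14,74,-0.091,0.195,0.225],
    [1,49,18,96,-0.113,0.26,0.303],
    [1,62,22,116,-0.131,0.325,0.382],
  ],
)

```text
clock: 6.58
tool_pos: [0.5817, -0.0261, 0.2341]
ee_rot: [2.683, -0.723, 2.32]
contact_force: [0.0, -1.1, -0.7]
grip_width: 0.0065
gripper_force: 53.1
```

Request:
carry_out(
  plan=[
    [1,7,-3,22,-0.015,0.062,0.082],
    [1,15,-6,43,-0.028,0.122,0.166],
    [1,23,-8,63,-0.037,0.181,0.25],
    [1,31,-11,82,-0.044,0.239,0.337],
    [1,39,-14,99,-0.048,0.295,0.424],
  ],
)

```text
clock: 7.0
tool_pos: [0.5419, 0.0623, 0.1886]
ee_rot: [3.098, -1.128, 1.757]
contact_force: [-0.4, 0.9, -0.8]
grip_width: 0.0064
gripper_force: 53.2
```

Request:
carry_out(
  plan=[
    [1,1,-6,18,-0.003,0.053,0.089],
    [1,3,-12,35,-0.005,0.104,0.18],
    [1,5,-18,50,-0.006,0.153,0.271],
    [1,7,-24,65,-0.005,0.2,0.364],
    [1,9,-30,80,-0.003,0.245,0.457],
  ],
)

```text
clock: 7.42
tool_pos: [0.5019, 0.1328, 0.1619]
ee_rot: [-2.044, -1.105, 0.512]
contact_force: [0.5, 0.9, 0.1]
grip_width: 0.0067
gripper_force: 53.2
```

```bash
python3 - <<'E'
from h import *;from station import bot
log(bot.get_state())
E
```

```text
t 7.42 q [-0.299  0.793  1.983  1.142  1.51  -0.812] p [0.5019 0.1328 0.1619] r [-2.044 -1.105  0.512] w 0.0067 gf 53.192864656448364 F [0.5 0.9 0.1]
```

Tracking matches the plan, so I continue with the remaining rows.

Request:
carry_out(
  plan=[
    [1,-4,-6,13,0.001,0.043,0.095],
    [1,-8,-11,25,0.002,0.084,0.19],
    [1,-12,-17,37,0.003,0.123,0.286],
    [1,-15,-22,48,0.004,0.16,0.383],
    [1,-19,-28,58,0.005,0.196,0.48],
  ],
)

```text
clock: 7.83
tool_pos: [0.4642, 0.1853, 0.1442]
ee_rot: [-1.634, -0.682, 0.009]
contact_force: [-0.6, 0.6, -0.6]
grip_width: 0.0065
gripper_force: 53.2
```

Request:
carry_out(
  plan=[
    [1,-8,-3,9,-0.001,0.035,0.098],
    [1,-15,-5,16,-0.003,0.069,0.196],
    [1,-23,-7,24,-0.006,0.101,0.294],
    [1,-30,-10,30,-0.01,0.133,0.393],
    [1,-38,-12,36,-0.016,0.165,0.492],
  ],
)

```text
clock: 8.25
tool_pos: [0.4283, 0.2214, 0.1277]
ee_rot: [-1.565, -0.194, -0.187]
contact_force: [0.6, -0.1, -0.2]
grip_width: 0.0066
gripper_force: 53.2
```

Request:
carry_out(
  plan=[
    [1,-9,2,4,-0.007,0.032,0.099],
    [1,-17,4,8,-0.016,0.063,0.197],
    [1,-17,4,8,-0.016,0.063,0.197],
    [1,-17,4,8,-0.016,0.063,0.197],
  ],
)

```text
clock: 8.58
tool_pos: [0.4143, 0.2322, 0.1203]
ee_rot: [-1.575, -0.002, -0.247]
contact_force: [-0.5, 0.4, 0.6]
grip_width: 0.0065
gripper_force: 53.2
```

```bash
python3 - <<'E'
from h import *;from station import bot,viewer,nets
s=bot.get_state();log(s);T=toolT(s);print(T.round(3),(T@[.061,0,.029,1]).round(3))
for n in ("side","top"):
    p=viewer.capture(n);cv2.imwrite(f"pics/{n}2.png",p["color"][:,:,::-1])
    for t in ("slide_label","plain_plate","flask"):
        for r in nets.regions_of(t,p)[:3]: print(n,t,round(r["confidence"],2),np.round(np.argwhere(r["region"]).mean(0)[::-1],1))
    print(n,"pred label",proj(p,(T@[.061,0,.029,1])[:3],p["world_from_camera"]).round(1))
a=cv2.imread("pics/side2.png")[80:300,150:350];b=cv2.imread("pics/top2.png")[120:340,120:320]
cv2.imwrite("pics/fin.png",cv2.resize(np.hstack([a,b]),None,fx=2,fy=2,interpolation=cv2.INTER_CUBIC))
E
```

```text
t 8.58 q [-0.16   1.012  2.385  1.656  1.589 -0.256] p [0.4143 0.2322 0.1203] r [-1.575 -0.002 -0.247] w 0.0065 gf 53.20458233356476 F [-0.5  0.4  0.6]
[[ 0.97   0.001  0.244  0.414]
 [-0.244 -0.004  0.97   0.232]
 [ 0.002 -1.    -0.004  0.12 ]
 [ 0.     0.     0.     1.   ]] [0.48  0.245 0.12  1.   ]
side slide_label 0.76 [245.9 312.8]
side slide_label 0.76 [403.7 293.5]
side slide_label 0.76 [232.  271.2]
side plain_plate 0.68 [314.1 289.1]
side flask 0.6 [330.6 195.1]
side pred label [221.6 162.9]
top slide_label 0.77 [406.5 168.6]
top slide_label 0.56 [323.  276.2]
top slide_label 0.53 [368.2 282.9]
top plain_plate 0.48 [378.9 228.4]
top flask 0.78 [271.8 144. ]
top flask 0.42 [178.9 254. ]
top pred label [193.3 228.9]
```

View pics/fin.png

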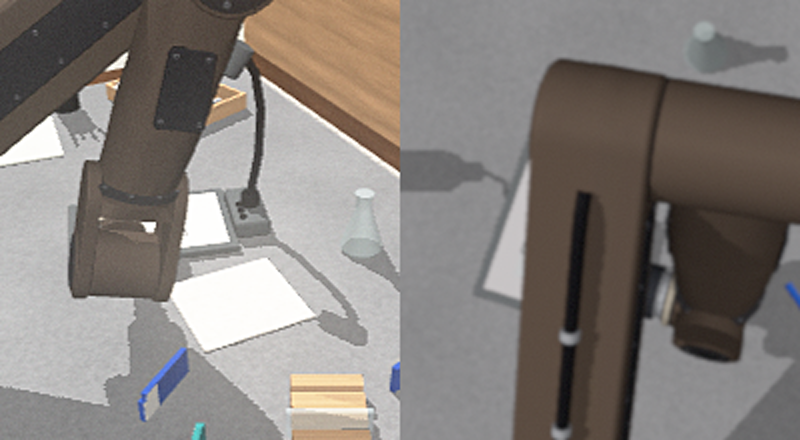

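The arm hides the slide in both fixed views. The plain plate and the flask are at the same pixels as at the start. I check the held slide with the wrist camera.

```bash
python3 - <<'E'
from h import *;from station import bot,viewer
s=bot.get_state();p=viewer.capture("wrist");T=toolT(s)@p["T_tool_cam"]
cv2.imwrite("pics/w3.png",p["color"][:,:,::-1])
W=toolT(s)
for n,x in {"label":(.061,.0,.029),"frost top(notch) corner":(.075,0,.009),"frost bottom":(.075,0,.049),"clear bottom":(-.025,0,.049)}.items(): print(n,proj(p,(W@[*x,1])[:3],T).round(0))
m=np.array([.4795,.246,.012]);print("mid",proj(p,m,T).round(0))
E
```

```text
label [274. 141.]
frost top(notch) corner [275. 106.]
frost bottom [274. 105.]
clear bottom [274. 301.]
mid [539. 144.]
```

View pics/w3.png

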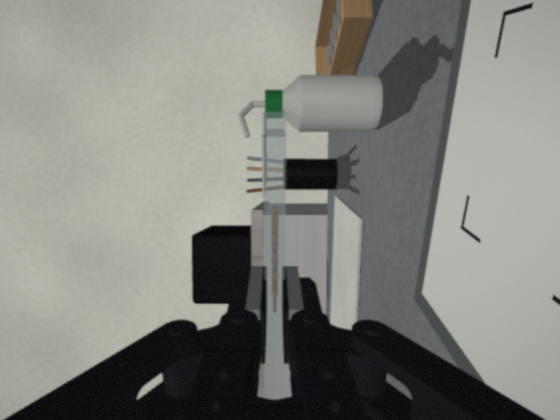

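The slide is firmly held between the fingers. Its frosted end is at px (274,112), about where predicted. The matt label is on the left (upward) side, with the stage below, to the right. I hand in now.

```bash
python3 -c "
from station import bot
print(bot.hand_in())"
```

```text
the job is handed in; nothing more can be done
None
```

I handed the job in with the gripper still holding the slide level and label up, the label about 11 cm above the middle of the stage and the frosted end pointing at the post; this is from the arm's pose and the wrist view, and no verdict was returned.

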